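# Put four mixed-up bench things back on their own places

### The arm

A 6-joint arm with a two-finger parallel gripper is mounted at the origin on the work surface; the furniture and walls round the work are solid. World frame = base frame: x ahead of the robot, y to its left, z up, the work surface at z = 0. Lengths are in m, angles in rad, forces in N, time in s.
With the tool pointing down it reaches from about 0.25 to 0.775 m from the base axis. Payload 4 kg.
Tool frame: the origin (TCP) lies midway between the tips of the shut fingers; the grasp point (between the pads) lies ctrl.tcp_to_grasp behind it (ctrl.tcp_to_grasp is the distance from the TCP to the grasp point, in m); z points along the fingers, y is the direction in which the jaws open and shut (so a half turn about z gives the same grasp; the last joint's range is limited). The gripper opens to 85 mm and grips with 20 to 120 N. Pads are 22 mm wide; open, the fingers measure 114 mm over their backs; the gripper's body (76 mm by 85 mm) begins 54 mm behind the grasp point. The pads swing forward as they close: fully open they stand 13 mm farther back than shut.
Start: joints at [-1.277, 0.087, 1.371, -0, 1.684, -0.103], TCP at [0.213, -0.507, 0.231] pointing down, gripper open.
Joint ranges: [-3.1, 3.1], [-0.76, 2.03], [0.27, 2.55], [-1.08, 4.22], [0.17, 2.65], [-2.57, 2.57]. Speed limits (rad/s): [2.79, 2.79, 3.14, 3.14, 3.14, 3.14].

### API

Orientations are given as [roll, pitch, yaw] about the fixed x, y, z axes, in that order (R = Rz(yaw) Ry(pitch) Rx(roll)).
In Python, from rig import telemetry, imaging, ctrl gives the robot as it stands.
- The arm moves only by the tool drive_tool, never from a script. Its argument "targets" is a list of rows, each an object with "translation": the shift along the tool's x, y, z normalised to -1 to 1, where 1 is 30 cm, a list of three; "rotation": the turn, a rotation vector about the tool's x, y, z normalised to -1 to 1, where 1 is 180 degrees, a list of three; "grip": the opening, from 0 (shut) to 1 (fully open). A call has 1 to 20 rows; each row is the pose to reach, as a shift and turn from the pose commanded when the call began, along the tool's axes at that moment, turning the shorter way round; what a row does not reach only later rows make up. A row lasts 1/8 s, in which the tool goes at most 62.5 mm and 10.7 degrees, less where a joint would pass 70% of its speed; a pose out of reach is approached as far as the arm can. A call with a number of a shift or a turn outside -1 to 1 is refused whole. A call with a gripper value outside its range is refused whole. The fingers move at their own pace and stop on an object; "force" is the grip in N (left out, the last holds). Time passes only in rows, so rows that repeat a pose let the fingers close. It gives the time, the measured TCP pose, the force and the opening at its end, in the units of the state.
- telemetry.observe(): the state, without advancing time (a new reading comes with each control period).
- imaging.snapshot(name): name is "side" or "top"; returns a dict with "pixels" (400x640x3 uint8, blue, green, red), "depth" (400x640 float32, m along the optical axis (not along the pixel's ray), 0 where there is no reading), "fx", "fy", "cx", "cy" (pixels), "k1" (the pictures are not rectified: a ray, as slopes to the right and down, at radius r is drawn at 1 + k1 r^2 times it, then the intrinsics apply), "world_from_camera" (4x4, takes a point from camera to world coordinates). Camera axes: x right, y down, z forward; pixel columns grow to the right and rows downward; lengths in m; the calibration is good to about 2 mm. A picture is of the moment at which its call begins.
- ctrl.job_done(): hands the job in, once; it reports no verdict.
The state is a dict: "time_s": time; "q": joint angles; "joint_velocities": joint speeds; "joint_efforts": joint torques, N m; "eef_pos": TCP position; "orientation": TCP orientation; "ft_force": force on the tool from outside, world axes, zero at the start; "ft_torque": the same for the moment, N m; "opening": finger opening in m.
Only numpy, scipy, OpenCV 4.12 (cv2) and the standard library are available. Lean on these libraries where they do the work, as an engineer would, in place of code of your own. Each camera call takes 0.05 s, during which the arm holds its last target.

### The job

The things on the bench have been put on each other's places: the clay crucible belongs on the dark graphite slab, the lidded jar on the hexagonal cork mat, the tape dispenser on the square wooden board and the pocket lighter on the round steel disc. Swap them about, parking things on the empty white tile or any bare spot on the way, until each one stands upright (the lighter lies flat) in the middle of its own place. Leave the glass globe where it stands.

Things in the scene. Friction and masses are not known exactly. Their poses are not given: they have to be found in the camera images.
- crucible_mid (a point): open clay crucible, beige, round, tapered: 58 mm across the rim, 42 mm at the foot, 48 mm tall. Loose, about 0.13 kg. Site on its axis half-way up (24 mm above its foot); z up. Best gripped across the outside at the rim, near the top
- jar_mid (a point): round lidded clear jar with a white screw lid, 46 mm across, 71 mm tall, sides treated as a square block 42 x 42 mm whose faces are square to the point's x and y. Loose, about 0.12 kg. Site on its axis half-way up (35.5 mm above its foot); z up
- dispenser_mid (a point): small black tape dispenser, 30 mm wide (its x) by 91 mm long (its y), 54 mm tall, with flat sides to grip across x. Loose, about 0.21 kg. Site at its centre half-way up (27 mm above its underside); z up
- lighter_mid (a point): pocket lighter lying flat, 24 mm wide (its x) by 78 mm long (its y), 14 mm thick; grip across x. Loose, about 0.02 kg. Site at its centre half-way up (7 mm above its underside); z up
- slab_top (a point): place of the crucible: dark graphite slab, 70 mm (its x) by 120 mm (its y), fixed to the bench, 12 mm thick; point at the centre of its top face (12 mm above the bench); z up
- hexagon_top (a point): place of the jar: hexagonal cork mat, 110 mm across the flats, fixed to the bench, 12 mm thick; point at the centre of its top face (12 mm above the bench); z up
- board_top (a point): place of the dispenser: square wooden board, 110 x 110 mm, fixed to the bench, 12 mm thick; point at the centre of its top face (12 mm above the bench); z up
- disc_top (a point): place of the lighter: round steel disc, 112 mm across, fixed to the bench, 12 mm thick; point at the centre of its top face (12 mm above the bench); z up
- tile_top (a point): spare place, empty at the start: white ceramic tile, 100 mm (its x) by 130 mm (its y), fixed to the bench, 12 mm thick; point at the centre of its top face (12 mm above the bench); z up
- globe_mid (a point): glass globe ornament on a black foot, 74 mm across, 90 mm tall, standing loose on the bench among the places; not to be moved. Site on its axis half-way up (45 mm above the bench)
There are look-alikes about, which are no part of the job. What is shaped like the part that bears jar_mid but orange is not meant.

How it is judged:
At the end, for the whole second after the job is handed in: Crucible on the graphite slab, jar on the cork hexagon, dispenser on the wooden board, lighter on the steel disc: each with its centre within 15 mm (horizontally) of the centre of its place, resting on it (height within 5 mm), upright or flat as at the start within 0.12 rad, released and at rest (horizontal distance between crucible_mid and slab_top below 0.015 m and z of crucible_mid in the frame of slab_top between 0.019 and 0.029 m and angle between each of crucible_mid, jar_mid, dispenser_mid, lighter_mid's own z axis and vertical below 0.12 rad and linear speed of each of crucible, jar, dispenser, lighter below 0.02 m/s and angular speed of each of crucible, jar, dispenser, lighter below 0.2 rad/s and horizontal distance between jar_mid and hexagon_top below 0.015 m and z of jar_mid in the frame of hexagon_top between 0.0305 and 0.0405 m and horizontal distance between dispenser_mid and board_top below 0.015 m and z of dispenser_mid in the frame of board_top between 0.022 and 0.032 m and horizontal distance between lighter_mid and disc_top below 0.015 m and z of lighter_mid in the frame of disc_top between 0.002 and 0.012 m); the robot touches nothing.
It fails at once if the glass globe is moved by more than 15 mm (distance of globe_mid from where it was at the start of the episode above 0.015 m).
It also fails if it takes over 128 s, if anything falls off the work surface, if the arm or the gripper's body presses on something with over 40 N, if the wrist force passes 120 N, or if a joint passes its speed limit or range.

## Working session

There is one attempt and no reset: what is moved stays moved. The work goes in short steps, Python scripts to look and compute and a tool call to move; the robot and the scene stay as the last step left them, time stands still between calls to the robot, and variables do not carry over. Pictures are saved under pics/ and viewed, and the job is handed in when it is done.

Besides the shell and the picture viewer there is one more tool, called after "Emit:" by a JSON object that holds its "method" and its "body". drive_tool: Moves the arm, as the interface text tells. Its arguments: {"type":"object","properties":{"targets":{"type":"array"},"force":{"type":"number"}},"required":["targets"]}

```bash
ls; mkdir -p pics; cat > h.py <<'E'
import numpy as np,cv2
from rig import telemetry, imaging, ctrl
E
python3 - <<'E'
from h import *
print(telemetry.observe(), ctrl.tcp_to_grasp)
import pickle
for n in("top","side"):
    s=imaging.snapshot(n); pickle.dump(s,open(f'pics/{n}0.pkl','wb')); cv2.imwrite(f'pics/{n}0.png',s['pixels'])
    print(n,s['fx'],s['fy'],s['cx'],s['cy'],s['k1'],s['world_from_camera'])
E
```

```text
pics
{'time_s': 0.0, 'q': array([-1.27706071e+00,  8.79607750e-02,  1.37225572e+00, -1.52366971e-05,
        1.68359195e+00, -1.03089221e-01]), 'joint_velocities': array([ 0.00041328, -0.0003751 , -0.00132281, -0.00076802, -0.00187798,
        0.00257979]), 'joint_efforts': array([-6.65346906e-04, -3.51871133e+01, -3.13270748e+01, -2.41506887e-04,
        1.08724093e-02,  7.63742403e-08]), 'eef_pos': array([ 0.2124234 , -0.50678715,  0.23013522]), 'orientation': array([-3.13938706e+00, -2.12956875e-04,  3.96822903e-01]), 'ft_force': array([0.36716423, 0.05539704, 0.40313905]), 'ft_torque': array([-0.03468706,  0.00784914, -0.04223471]), 'opening': 0.08533096768811067} 0.0187
top 394.31467155720543 394.31467155720543 314.7158004113094 195.62094608270203 -0.08862760103811997 [[ 0.01511181 -0.99271347  0.11954748  0.3987877 ]
 [-0.9997322  -0.01709675 -0.01559551 -0.03791159]
 [ 0.01752574 -0.11927979 -0.99270599  0.92366115]
 [ 0.          0.          0.          1.        ]]
side 506.0521203757368 506.0521203757368 320.0368271182316 205.3980849675411 -0.09647090298772446 [[ 0.99492437 -0.03762183  0.0933279   0.36646501]
 [-0.10014098 -0.46110186  0.88167844 -1.18705485]
 [ 0.00986331 -0.88654931 -0.46252896  0.65827886]
 [ 0.          0.          0.          1.        ]]
```

View pics/top0.png

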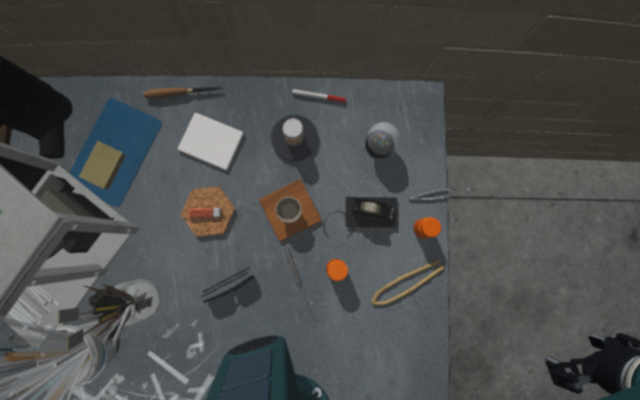

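View pics/side0.png

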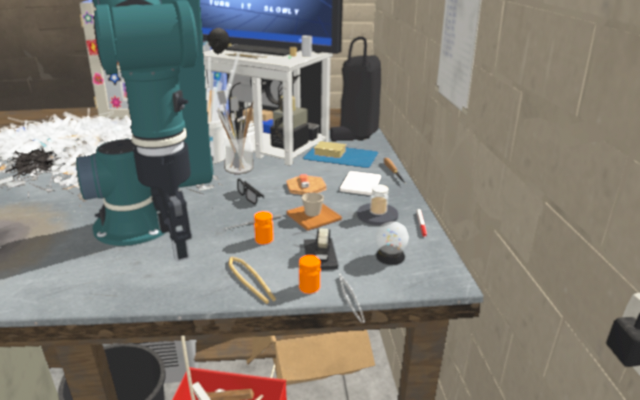

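The top view shows the crucible on the wooden board (290,210), the white-lidded jar on the steel disc (293,130), the dispenser on the graphite slab (372,210), the lighter on the cork hexagon (205,213), the empty tile at (211,141) and the globe at (382,140). Jar candidates are the white lid (293,130) and the orange look-alikes (428,228) and (338,270). I choose the white one at (293,130) and will check it in a close crop.

```bash
cat >> h.py <<'E'
def px2ray(s,u,v):
    p=np.array([[[float(u),float(v)]]]);K=np.array([[s['fx'],0,s['cx']],[0,s['fy'],s['cy']],[0,0,1]])
    q=cv2.undistortPoints(p,K,np.array([s['k1'],0,0,0,0.]))[0,0]
    return np.array([q[0],q[1],1.])
def px_at_z(s,u,v,z):
    T=s['world_from_camera'];d=T[:3,:3]@px2ray(s,u,v);o=T[:3,3]
    return o+d*(z-o[2])/d[2]
def cloud(s):
    T=s['world_from_camera'];H,W=s['depth'].shape
    K=np.array([[s['fx'],0,s['cx']],[0,s['fy'],s['cy']],[0,0,1]])
    uu,vv=np.meshgrid(np.arange(W,dtype=float),np.arange(H,dtype=float))
    q=cv2.undistortPoints(np.stack([uu.ravel(),vv.ravel()],1)[:,None],K,np.array([s['k1'],0,0,0,0.]))[:,0]
    d=s['depth'].ravel()[:,None]
    P=np.c_[q,np.ones(len(q))]*d
    W_=P@T[:3,:3].T+T[:3,3]; W_[d[:,0]<=0]=np.nan
    return W_.reshape(H,W,3)
# orthographic bench-view: x up, y left ; mm per pixel
def ortho(s,z,x0,x1,y0,y1,mm=0.5):
    T=np.linalg.inv(s['world_from_camera'])
    xs=np.arange(x1,x0,-mm/1000);ys=np.arange(y1,y0,-mm/1000)
    Y,X=np.meshgrid(ys,xs)
    P=np.stack([X,Y,np.full_like(X,z)],-1).reshape(-1,3)@T[:3,:3].T+T[:3,3]
    a=P[:,:2]/P[:,2:];r2=(a**2).sum(1,keepdims=True);a=a*(1+s['k1']*r2)
    m=(a*s['fx']+[s['cx'],s['cy']]).reshape(X.shape+(2,)).astype(np.float32)
    return cv2.remap(s['pixels'],m[...,0],m[...,1],cv2.INTER_CUBIC)
E
python3 - <<'E'
from h import *
import pickle
s=pickle.load(open('pics/top0.pkl','rb'))
C=cloud(s)
for n,(u,v) in dict(cruc=(290,210),jar=(293,127),disp=(372,208),light=(205,213),globe=(381,145),tile=(211,141),bench=(330,170),bench2=(250,100)).items():
    print(n,C[v,u].round(4),px_at_z(s,u,v,0.012).round(4))
im=s['pixels'][80:270,160:460]; cv2.imwrite('pics/crop0.png',cv2.resize(im,None,fx=2.6,fy=2.6,interpolation=cv2.INTER_CUBIC))
p=C[230:260,60:350].reshape(-1,3)
h=C[...,2]; 
v=np.clip((h+0.02)/0.14*255,0,255); v=np.nan_to_num(v).astype(np.uint8)
cv2.imwrite('pics/h0.png',cv2.resize(cv2.applyColorMap(v,cv2.COLORMAP_JET)[80:310,160:460],None,fx=2.6,fy=2.6,interpolation=cv2.INTER_NEAREST))
E
```

```text
cruc [0.4734 0.0042 0.0196] [0.474  0.0045 0.012 ]
jar [ 0.6509 -0.0011  0.0835] [0.6724 0.002  0.012 ]
disp [ 0.4768 -0.1773  0.0667] [ 0.4818 -0.1862  0.012 ]
light [0.4624 0.1976 0.0283] [0.4636 0.2019 0.012 ]
globe [ 0.6148 -0.1952  0.0819] [ 0.6327 -0.2083  0.012 ]
tile [0.6344 0.1956 0.0146] [0.6351 0.1962 0.012 ]
bench [ 0.5719 -0.0878  0.0011] [ 0.5698 -0.0872  0.012 ]
bench2 [0.7419 0.1089 0.0017] [0.738  0.1073 0.012 ]
```

View pics/crop0.png

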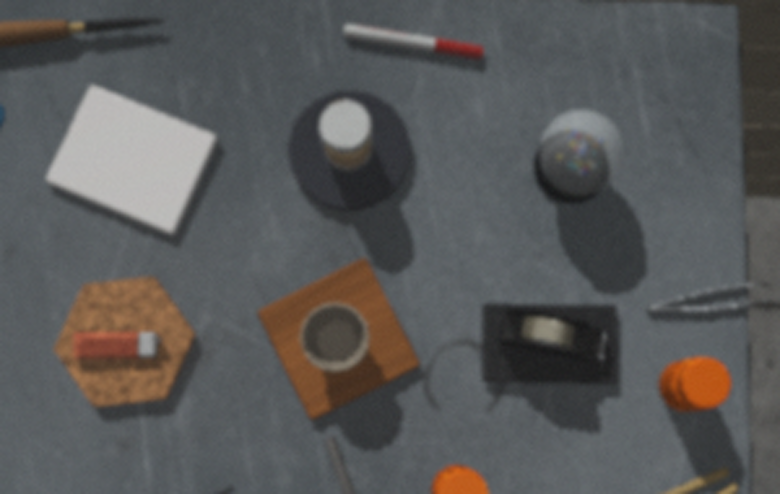

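View pics/h0.png

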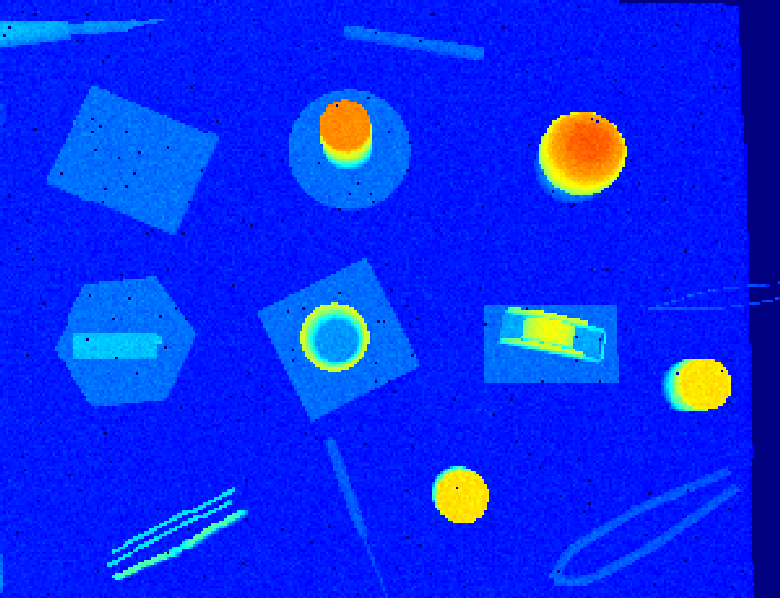

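```bash
cat >> h.py <<'E'
def measure(s,zlo,zhi,cx,cy,rad):
    C=cloud(s).reshape(-1,3)
    m=(C[:,2]>zlo)&(C[:,2]<zhi)&(np.hypot(C[:,0]-cx,C[:,1]-cy)<rad)
    return C[m]
def rect(P):
    (c,wh,a)=cv2.minAreaRect((P[:,:2]*1000).astype(np.float32))
    return np.round(c,1),np.round(wh,1),round(a,1),len(P)
E
python3 - <<'E'
from h import *
import pickle
s=pickle.load(open('pics/top0.pkl','rb'))
print('hist bench z',np.nanmedian(cloud(s)[160:180,325:345,2]))
for n,a in dict(tile=(.006,.03,.634,.196,.09),hexa=(.007,.05,.4624,.198,.085),board=(.007,.1,.473,.004,.09),slab=(.007,.1,.477,-.18,.085),disc=(.007,.03,.64,0,.075),
   light=(.0205,.035,.4624,.1976,.06),cruc=(.045,.1,.473,.004,.05),jar=(.076,.1,.651,0,.05),disp=(.03,.1,.477,-.177,.07),disptop=(.055,.1,.477,-.177,.07),globe=(.03,.11,.615,-.195,.06),o1=(.05,.1,.43,-.31,.05),o2=(.05,.1,.35,-.1,.05)).items():
    P=measure(s,*a)
    print(n,rect(P),'circ',[np.round(x,1) for x in cv2.minEnclosingCircle((P[:,:2]*1000).astype(np.float32))],'z',np.percentile(P[:,2],[50,95]).round(4),'mean',P[:,:2].mean(0).round(4))
E
```

```text
hist bench z 0.0006783193424861889
tile (array([635.9, 198.9]), array([131.6, 101.9]), 68.6, 2208) circ [array([635.5, 198. ]), np.float64(80.4)] z [0.0129 0.0156] mean [0.6349 0.1975]
hexa (array([469.1, 196.1]), array([110.6, 124.8]), 7.6, 1970) circ [array([468.6, 196.8]), np.float64(63.8)] z [0.0134 0.0255] mean [0.4684 0.1956]
board (array([464.2,  -0.6]), array([133.8, 109.6]), 28.0, 2220) circ [array([466.2,   1. ]), np.float64(82.8)] z [0.0133 0.0583] mean [0.4739 0.0052]
slab (array([ 473.7, -185.2]), array([ 68.3, 120.5]), 0.9, 1534) circ [array([ 473.5, -184.7]), np.float64(68.2)] z [0.0138 0.0634] mean [ 0.4724 -0.1824]
disc (array([648.9,  -0.9]), array([111.8, 109.4]), 1.5, 1282) circ [array([ 6.49e+02, -6.00e-01]), np.float64(56.7)] z [0.0128 0.0158] mean [ 0.6429 -0.0011]
light (array([463.8, 199.8]), array([21. , 78.5]), 1.1, 318) circ [array([464.6, 200.4]), np.float64(39.9)] z [0.0247 0.0274] mean [0.464  0.2017]
cruc (array([472.3,   6.8]), array([56.8, 55.8]), 46.2, 219) circ [array([472.4,   6.8]), np.float64(29.1)] z [0.0584 0.063 ] mean [0.4744 0.0082]
jar (ar
[... 199 characters left out ...]
irc [array([ 478.1, -183.5]), np.float64(46.5)] z [0.0584 0.0666] mean [ 0.4795 -0.1771]
disptop (array([ 479.5, -181. ]), array([50.3, 30.5]), 78.4, 225) circ [array([ 480. , -181.3]), np.float64(28.6)] z [0.062  0.0669] mean [ 0.48   -0.1773]
globe (array([ 636.3, -204.5]), array([73.7, 70.1]), 56.9, 849) circ [array([ 637.8, -205.6]), np.float64(37.4)] z [0.081  0.0903] mean [ 0.6309 -0.201 ]
o1 (array([ 436.6, -306.3]), array([44.5, 41.2]), 79.9, 346) circ [array([ 436.7, -306.4]), np.float64(22.7)] z [0.0708 0.0735] mean [ 0.4364 -0.3044]
o2 (array([ 341.9, -101.9]), array([42.8, 42.3]), 89.8, 337) circ [array([ 341. , -101.5]), np.float64(22.3)] z [0.0714 0.0736] mean [ 0.3417 -0.1017]
```

```bash
python3 - <<'E'
from h import *
import pickle
s=pickle.load(open('pics/top0.pkl','rb'))
P=measure(s,.008,.1,.468,.002,.085)
for t in (28,26,27,29,25):
    a=np.deg2rad(t);R=np.array([[np.cos(a),np.sin(a)],[-np.sin(a),np.cos(a)]])
    q=P[:,:2]@R.T
    lo,hi=np.percentile(q,[.4,99.6],axis=0); print(t,(hi-lo).round(4),(R.T@((lo+hi)/2)).round(4))
for (n,x,y) in (('disp',.479,-.184),('light',.464,.2)):
    P=measure(s,.03 if n=='disp' else .02,.1,x,y,.06); r=cv2.minAreaRect((P[:,:2]*1000).astype(np.float32)); b=cv2.boxPoints(r); print(n,b.round(0).tolist())
E
```

```text
28 [0.1086 0.1086] [0.475  0.0055]
26 [0.1095 0.1094] [0.4748 0.0055]
27 [0.1086 0.1088] [0.4749 0.0055]
29 [0.1088 0.1089] [0.475  0.0054]
25 [0.1106 0.1104] [0.4748 0.0055]
disp [[456.0, -225.0], [485.0, -231.0], [502.0, -143.0], [473.0, -137.0]]
light [[453.0, 239.0], [454.0, 160.0], [475.0, 161.0], [474.0, 239.0]]
```

```bash
cat >> h.py <<'E'
from scipy.spatial.transform import Rotation as Ro
def plan(*wps, pose=None):
    """wps: (x,y,z,yaw_deg) ; prints shifts/turns from current pose in move units"""
    o=telemetry.observe(); p=o['eef_pos']; R=Ro.from_euler('xyz',o['orientation'])
    e=o['orientation']; print('t',round(o['time_s'],2),'p',p.round(4),'rpy',e.round(4),'open',round(o['opening'],4),'F',o['ft_force'].round(1),'q',o['q'].round(2))
    for w in wps:
        t=R.inv().apply(np.array(w[:3])-p)/0.3
        r=(R.inv()*Ro.from_euler('xyz',[np.pi,0,np.deg2rad(w[3])])).as_rotvec()/np.pi
        print(w,'T',t.round(3).tolist(),'R',r.round(4).tolist())
E
python3 - <<'E'
from h import *
plan((.36,-.23,.23,60),(.30,-.33,.2,70))
E
```

```text
t 0.1 p [ 0.2124 -0.5068  0.2302] rpy [-3.1396e+00 -2.0000e-04  3.9680e-01] open 0.0854 F [0.3 0.5 0.2] q [-1.28  0.09  1.37  0.    1.68 -0.1 ]
(0.36, -0.23, 0.23, 60) T [0.81, -0.661, 0.002] R [-0.0006, -0.0003, -0.207]
(0.3, -0.33, 0.2, 70) T [0.497, -0.431, 0.102] R [-0.0006, -0.0003, -0.2626]
```

Emit:
{"method": "drive_tool", "body": {"targets": [{"translation":[0.81,-0.66,0],"rotation":[0,0,-0.207],"grip":1},{"translation":[0.81,-0.66,0],"rotation":[0,0,-0.207],"grip":1},{"translation":[0.81,-0.66,0],"rotation":[0,0,-0.207],"grip":1},{"translation":[0.81,-0.66,0],"rotation":[0,0,-0.207],"grip":1},{"translation":[0.81,-0.66,0],"rotation":[0,0,-0.207],"grip":1},{"translation":[0.81,-0.66,0],"rotation":[0,0,-0.207],"grip":1}], "force": 30}}

```text
time_s: 0.85
eef_pos: [0.3615, -0.2271, 0.2311]
orientation: [-3.142, -0.001, 1.055]
ft_force: [-0.8, -1.1, 0.7]
opening: 0.0856
```

```bash
python3 - <<'E'
from h import *
plan((.473,.007,.13,90),(.473,.007,.027,90))
E
```

```text
t 0.85 p [ 0.3615 -0.2271  0.2311] rpy [-3.1415e+00 -1.0000e-03  1.0548e+00] open 0.0856 F [-0.8 -1.1  0.7] q [-0.69 -0.19  1.64  0.    1.7  -0.18]
(0.473, 0.007, 0.13, 90) T [0.862, -0.062, 0.338] R [0.0001, -0.0003, -0.1642]
(0.473, 0.007, 0.027, 90) T [0.861, -0.062, 0.681] R [0.0001, -0.0003, -0.1642]
```

Emit:
{"method": "drive_tool", "body": {"targets": [{"translation":[0.865,-0.06,0.33],"rotation":[0,0,-0.166],"grip":1},{"translation":[0.865,-0.06,0.33],"rotation":[0,0,-0.166],"grip":1},{"translation":[0.865,-0.06,0.33],"rotation":[0,0,-0.166],"grip":1},{"translation":[0.865,-0.06,0.33],"rotation":[0,0,-0.166],"grip":1},{"translation":[0.865,-0.06,0.33],"rotation":[0,0,-0.166],"grip":1},{"translation":[0.865,-0.06,0.33],"rotation":[0,0,-0.166],"grip":1},{"translation":[0.865,-0.06,0.33],"rotation":[0,0,-0.166],"grip":1}]}}

```text
time_s: 1.72
eef_pos: [0.4743, 0.0015, 0.1324]
orientation: [-3.141, 0.001, 1.567]
ft_force: [-0.3, -0.6, -0.4]
opening: 0.0853
```

```bash
python3 - <<'E'
from h import *
s=imaging.snapshot('top');cv2.imwrite('pics/a1.png',cv2.resize(s['pixels'][80:330,160:460],None,fx=2.4,fy=2.4))
plan((.473,.007,.06,90),(.473,.007,.027,90))
E
```

```text
t 1.77 p [0.4744 0.0014 0.1328] rpy [3.1410e+00 9.0000e-04 1.5667e+00] open 0.0854 F [ 0.9  0.3 -0.5] q [-0.12 -0.04  1.7  -0.    1.48 -0.11]
(0.473, 0.007, 0.06, 90) T [0.019, -0.005, 0.243] R [0.0002, 0.0003, -0.0013]
(0.473, 0.007, 0.027, 90) T [0.019, -0.005, 0.353] R [0.0002, 0.0003, -0.0013]
```

View pics/a1.png

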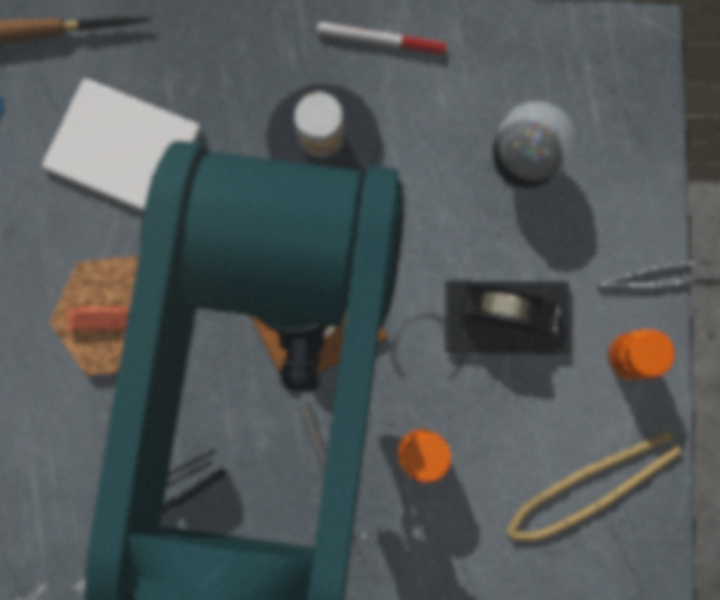

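The arm stands over the board at about (300,370) and the wider links hide the crucible, but the measured TCP agrees with its place. Descending to grip it.

Emit:
{"method": "drive_tool", "body": {"targets": [{"translation":[0.02,-0.005,0.1],"rotation":[0,0,0],"grip":1},{"translation":[0.02,-0.005,0.24],"rotation":[0,0,0],"grip":1},{"translation":[0.02,-0.005,0.352],"rotation":[0,0,0],"grip":1},{"translation":[0.02,-0.005,0.352],"rotation":[0,0,0],"grip":0.9},{"translation":[0.02,-0.005,0.352],"rotation":[0,0,0],"grip":0.4},{"translation":[0.02,-0.005,0.352],"rotation":[0,0,0],"grip":0.4},{"translation":[0.02,-0.005,0.352],"rotation":[0,0,0],"grip":0.4},{"translation":[0.02,-0.005,0.352],"rotation":[0,0,0],"grip":0.4}], "force": 30}}

```text
time_s: 2.78
eef_pos: [0.4744, 0.0085, 0.0291]
orientation: [3.137, 0.001, 1.569]
ft_force: [-1.2, -0.2, 7.6]
opening: 0.056
```

```bash
python3 - <<'E'
from h import *
plan((.473,.007,.15,90),(.636,.198,.15,90),(.636,.198,.029,90))
E
```

```text
t 2.77 p [0.4744 0.0085 0.0291] rpy [3.1375e+00 1.2000e-03 1.5688e+00] open 0.056 F [-1.2 -0.2  7.6] q [-0.1   0.05  1.82 -0.    1.26 -0.1 ]
(0.473, 0.007, 0.15, 90) T [-0.006, -0.003, -0.403] R [0.0013, 0.0004, -0.0006]
(0.636, 0.198, 0.15, 90) T [0.632, 0.539, -0.402] R [0.0013, 0.0004, -0.0006]
(0.636, 0.198, 0.029, 90) T [0.633, 0.537, 0.002] R [0.0013, 0.0004, -0.0006]
```

Emit:
{"method": "drive_tool", "body": {"targets": [{"translation":[0,0,-0.1],"rotation":[0,0,0],"grip":0.4},{"translation":[0,0,-0.25],"rotation":[0,0,0],"grip":0.4},{"translation":[0,0,-0.4],"rotation":[0,0,0],"grip":0.4},{"translation":[0.1,0.085,-0.4],"rotation":[0,0,0],"grip":0.4},{"translation":[0.22,0.19,-0.4],"rotation":[0,0,0],"grip":0.4},{"translation":[0.34,0.29,-0.4],"rotation":[0,0,0],"grip":0.4},{"translation":[0.46,0.39,-0.4],"rotation":[0,0,0],"grip":0.4},{"translation":[0.56,0.48,-0.4],"rotation":[0,0,0],"grip":0.4},{"translation":[0.635,0.54,-0.4],"rotation":[0,0,0],"grip":0.4},{"translation":[0.635,0.54,-0.4],"rotation":[0,0,0],"grip":0.4},{"translation":[0.635,0.54,-0.4],"rotation":[0,0,0],"grip":0.4},{"translation":[0.635,0.54,-0.3],"rotation":[0,0,0],"grip":0.4},{"translation":[0.635,0.54,-0.18],"rotation":[0,0,0],"grip":0.4},{"translation":[0.635,0.54,-0.1],"rotation":[0,0,0],"grip":0.4},{"translation":[0.635,0.54,-0.1],"rotation":[0,0,0],"grip":0.4}]}}

```text
time_s: 4.65
eef_pos: [0.6329, 0.1977, 0.054]
orientation: [-3.136, 0.002, 1.568]
ft_force: [1.5, -0.5, -1.4]
opening: 0.0559
```

```bash
python3 - <<'E'
from h import *
s=imaging.snapshot('side');cv2.imwrite('pics/a2.png',cv2.resize(s['pixels'][100:320,200:480],None,fx=2.6,fy=2.6))
plan((.636,.198,.031,90))
E
```

```text
t 4.7 p [0.6344 0.1981 0.0563] rpy [-3.1397e+00  6.0000e-04  1.5677e+00] open 0.056 F [ 0.1 -0.3 -1.4] q [ 0.22  0.43  1.31 -0.    1.41  0.22]
(0.636, 0.198, 0.031, 90) T [-0.0, 0.006, 0.084] R [-0.0006, 0.0002, -0.001]
```

View pics/a2.png

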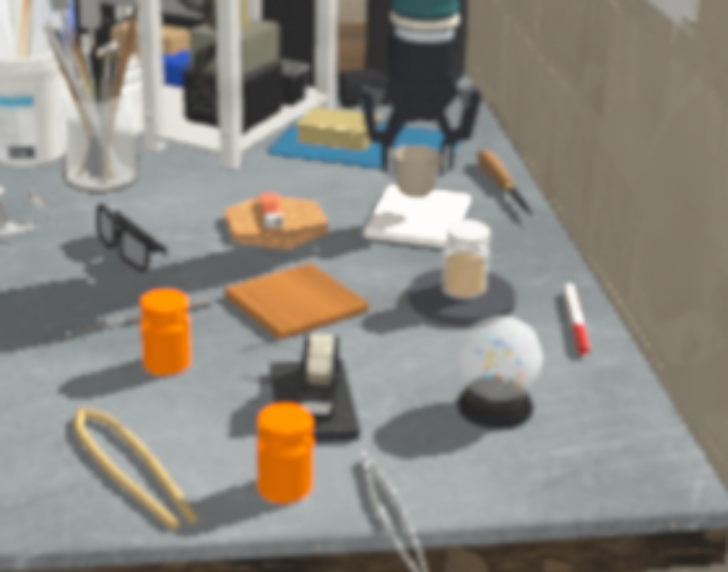

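The side view shows the crucible held upright (415,170 in the crop) above the white tile, with the board empty at (295,298). Setting it down.

Emit:
{"method": "drive_tool", "body": {"targets": [{"translation":[0,0.005,0.05],"rotation":[0,0,0],"grip":0.4},{"translation":[0,0.005,0.085],"rotation":[0,0,0],"grip":0.4},{"translation":[0,0.005,0.085],"rotation":[0,0,0],"grip":0.4},{"translation":[0,0.005,0.085],"rotation":[0,0,0],"grip":0.75},{"translation":[0,0.005,0.085],"rotation":[0,0,0],"grip":1},{"translation":[0,0.005,0.085],"rotation":[0,0,0],"grip":1},{"translation":[0,0.005,0.085],"rotation":[0,0,0],"grip":1},{"translation":[0,0.005,0],"rotation":[0,0,0],"grip":1},{"translation":[0,0.005,-0.15],"rotation":[0,0,0],"grip":1},{"translation":[0,0.005,-0.35],"rotation":[0,0,0],"grip":1},{"translation":[0,0.005,-0.35],"rotation":[0,0,0],"grip":1}]}}

```text
time_s: 6.08
eef_pos: [0.6403, 0.1999, 0.1704]
orientation: [3.127, -0.003, 1.569]
ft_force: [0.8, 0.3, 0.7]
opening: 0.0851
```

```bash
python3 - <<'E'
from h import *
plan((.48,-.06,.16,79),(.479,-.03,.16,79))
E
```

```text
t 6.08 p [0.6403 0.1999 0.1704] rpy [ 3.1269 -0.0032  1.5687] open 0.0851 F [0.8 0.3 0.7] q [ 0.22  0.36  1.16 -0.    1.6   0.22]
(0.48, -0.06, 0.16, 79) T [-0.868, -0.533, 0.024] R [0.0046, -0.0015, 0.0604]
(0.479, -0.03, 0.16, 79) T [-0.768, -0.536, 0.024] R [0.0046, -0.0015, 0.0604]
```

Emit:
{"method": "drive_tool", "body": {"targets": [{"translation":[-0.87,-0.53,0],"rotation":[0,0,0.06],"grip":1},{"translation":[-0.87,-0.53,0],"rotation":[0,0,0.06],"grip":1},{"translation":[-0.87,-0.53,0],"rotation":[0,0,0.06],"grip":1},{"translation":[-0.87,-0.53,0],"rotation":[0,0,0.06],"grip":1},{"translation":[-0.87,-0.53,0],"rotation":[0,0,0.06],"grip":1},{"translation":[-0.87,-0.53,0],"rotation":[0,0,0.06],"grip":1},{"translation":[-0.87,-0.53,0],"rotation":[0,0,0.06],"grip":1}]}}

```text
time_s: 6.95
eef_pos: [0.4772, -0.0614, 0.1614]
orientation: [-3.142, -0.001, 1.379]
ft_force: [0.0, 0.4, 0.1]
opening: 0.0856
```

```bash
python3 - <<'E'
from h import *
plan((.479,-.184,.11,79),(.479,-.184,.032,79))
E
```

```text
t 6.95 p [ 0.4772 -0.0614  0.1614] rpy [-3.1416e+00 -6.0000e-04  1.3794e+00] open 0.0856 F [0.  0.4 0.1] q [-0.25 -0.04  1.64  0.    1.54 -0.05]
(0.479, -0.184, 0.11, 79) T [-0.4, 0.084, 0.171] R [-0.0, -0.0002, 0.0002]
(0.479, -0.184, 0.032, 79) T [-0.4, 0.084, 0.431] R [-0.0, -0.0002, 0.0002]
```

Emit:
{"method": "drive_tool", "body": {"targets": [{"translation":[-0.15,0.03,0],"rotation":[0,0,0],"grip":1},{"translation":[-0.33,0.07,0.05],"rotation":[0,0,0],"grip":1},{"translation":[-0.4,0.084,0.17],"rotation":[0,0,0],"grip":1},{"translation":[-0.4,0.084,0.17],"rotation":[0,0,0],"grip":1},{"translation":[-0.4,0.084,0.3],"rotation":[0,0,0],"grip":1},{"translation":[-0.4,0.084,0.455],"rotation":[0,0,0],"grip":1},{"translation":[-0.4,0.084,0.455],"rotation":[0,0,0],"grip":1},{"translation":[-0.4,0.084,0.455],"rotation":[0,0,0],"grip":0.6},{"translation":[-0.4,0.084,0.455],"rotation":[0,0,0],"grip":0.15},{"translation":[-0.4,0.084,0.455],"rotation":[0,0,0],"grip":0.15},{"translation":[-0.4,0.084,0.455],"rotation":[0,0,0],"grip":0.15},{"translation":[-0.4,0.084,0.455],"rotation":[0,0,0],"grip":0.15},{"translation":[-0.4,0.084,0.455],"rotation":[0,0,0],"grip":0.15},{"translation":[-0.4,0.084,0.455],"rotation":[0,0,0],"grip":0.15}], "force": 50}}

```text
time_s: 8.7
eef_pos: [0.4804, -0.1847, 0.0273]
orientation: [3.138, 0.001, 1.38]
ft_force: [-0.7, 0.8, 5.8]
opening: 0.0292
```

```bash
python3 - <<'E'
from h import *
s=imaging.snapshot('side');cv2.imwrite('pics/a3.png',cv2.resize(s['pixels'][130:320,200:480],None,fx=2.6,fy=2.6))
plan((.479,-.184,.11,79),(.475,.0055,.11,79),(.475,.0055,.024,79))
E
```

```text
t 8.75 p [ 0.4804 -0.1847  0.0272] rpy [3.1382e+00 8.0000e-04 1.3800e+00] open 0.0297 F [-0.9  0.7  6.5] q [-0.48  0.14  1.73  0.    1.26 -0.29]
(0.479, -0.184, 0.11, 79) T [0.001, -0.004, -0.276] R [0.0011, 0.0002, 0.0004]
(0.475, 0.0055, 0.11, 79) T [0.619, -0.137, -0.277] R [0.0011, 0.0002, 0.0004]
(0.475, 0.0055, 0.024, 79) T [0.619, -0.138, 0.01] R [0.0011, 0.0002, 0.0004]
```

View pics/a3.png

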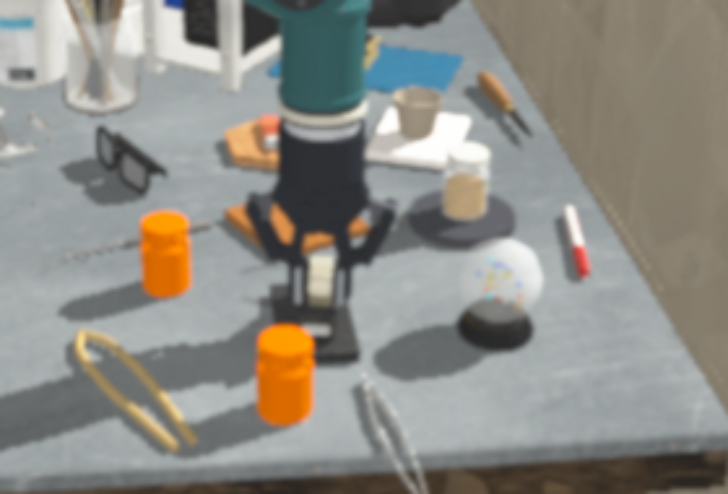

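The fingers hold the dispenser across its sides at crop (322,275), opening 29 mm, and the crucible stands upright on the tile (415,112). Lifting to the board.

Emit:
{"method": "drive_tool", "body": {"targets": [{"translation":[0,0,-0.1],"rotation":[0,0,0],"grip":0.15},{"translation":[0,0,-0.25],"rotation":[0,0,0],"grip":0.15},{"translation":[0.1,-0.02,-0.27],"rotation":[0,0,0],"grip":0.15},{"translation":[0.22,-0.05,-0.27],"rotation":[0,0,0],"grip":0.15},{"translation":[0.34,-0.075,-0.27],"rotation":[0,0,0],"grip":0.15},{"translation":[0.46,-0.1,-0.27],"rotation":[0,0,0],"grip":0.15},{"translation":[0.56,-0.12,-0.27],"rotation":[0,0,0],"grip":0.15},{"translation":[0.62,-0.137,-0.27],"rotation":[0,0,0],"grip":0.15},{"translation":[0.62,-0.137,-0.27],"rotation":[0,0,0],"grip":0.15},{"translation":[0.62,-0.137,-0.27],"rotation":[0,0,0],"grip":0.15},{"translation":[0.62,-0.137,-0.18],"rotation":[0,0,0],"grip":0.15},{"translation":[0.62,-0.137,-0.1],"rotation":[0,0,0],"grip":0.15},{"translation":[0.62,-0.137,-0.1],"rotation":[0,0,0],"grip":0.15},{"translation":[0.62,-0.137,-0.1],"rotation":[0,0,0],"grip":0.15}]}}

```text
time_s: 10.5
eef_pos: [0.4748, 0.0056, 0.056]
orientation: [3.14, 0.0, 1.379]
ft_force: [1.2, 0.4, -1.7]
opening: 0.0293
```

```bash
python3 - <<'E'
from h import *
s=imaging.snapshot('side');cv2.imwrite('pics/a4.png',cv2.resize(s['pixels'][130:320,200:480],None,fx=2.6,fy=2.6))
plan((.475,.0055,.028,79))
E
```

```text
t 10.55 p [0.4751 0.0057 0.0565] rpy [ 3.1392e+00 -1.0000e-04  1.3794e+00] open 0.0293 F [-0.7  1.  -2.1] q [-0.11  0.02  1.79 -0.    1.32  0.08]
(0.475, 0.0055, 0.028, 79) T [-0.001, -0.001, 0.095] R [0.0008, -0.0, 0.0002]
```

View pics/a4.png

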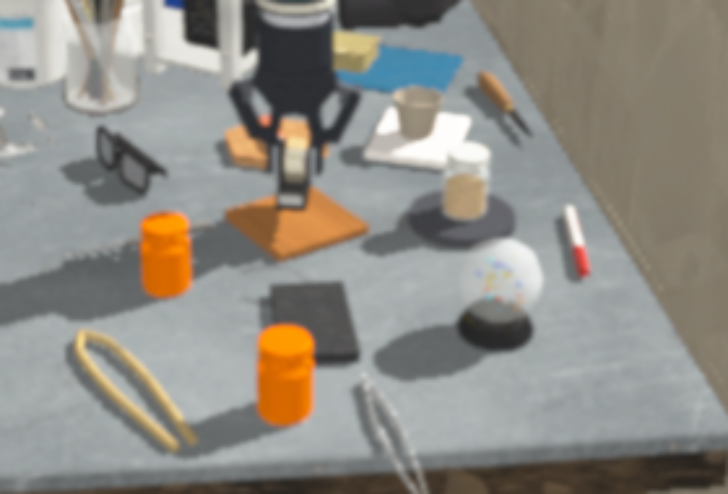

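The dispenser hangs over the board at crop (293,180). Setting it down and backing off.

Emit:
{"method": "drive_tool", "body": {"targets": [{"translation":[0,0,0.05],"rotation":[0,0,0],"grip":0.15},{"translation":[0,0,0.085],"rotation":[0,0,0],"grip":0.15},{"translation":[0,0,0.097],"rotation":[0,0,0],"grip":0.15},{"translation":[0,0,0.097],"rotation":[0,0,0],"grip":0.15},{"translation":[0,0,0.097],"rotation":[0,0,0],"grip":0.5},{"translation":[0,0,0.097],"rotation":[0,0,0],"grip":1},{"translation":[0,0,0.097],"rotation":[0,0,0],"grip":1},{"translation":[0,0,0.097],"rotation":[0,0,0],"grip":1},{"translation":[0,0,0],"rotation":[0,0,0],"grip":1},{"translation":[0,0,-0.15],"rotation":[0,0,0],"grip":1},{"translation":[0,0,-0.35],"rotation":[0,0,0],"grip":1},{"translation":[0,0,-0.35],"rotation":[0,0,0],"grip":1}]}}

```text
time_s: 12.05
eef_pos: [0.4777, 0.0059, 0.1666]
orientation: [3.129, -0.001, 1.38]
ft_force: [-0.4, -0.1, 0.8]
opening: 0.0853
```

```bash
python3 - <<'E'
from h import *
s=imaging.snapshot('top');cv2.imwrite('pics/a5.png',cv2.resize(s['pixels'][80:330,160:460],None,fx=2.4,fy=2.4))
P=measure(s,.045,.1,.636,.198,.05); print(rect(P),cv2.minEnclosingCircle((P[:,:2]*1000).astype(np.float32)))
plan((.636,.198,.16,90),(.636,.198,.026,90))
E
```

```text
(array([634.3, 199.6]), array([50. , 57.9]), 63.1, 192) ((633.4284057617188, 197.597412109375), 29.503408432006836)
t 12.1 p [0.4759 0.0061 0.1632] rpy [ 3.1349e+00 -5.0000e-04  1.3801e+00] open 0.085 F [ 0.7 -0.2 -0.1] q [-0.11 -0.06  1.65 -0.    1.54  0.08]
(0.636, 0.198, 0.16, 90) T [0.729, 0.403, 0.014] R [0.0021, 0.0, -0.0607]
(0.636, 0.198, 0.026, 90) T [0.729, 0.4, 0.46] R [0.0021, 0.0, -0.0607]
```

View pics/a5.png

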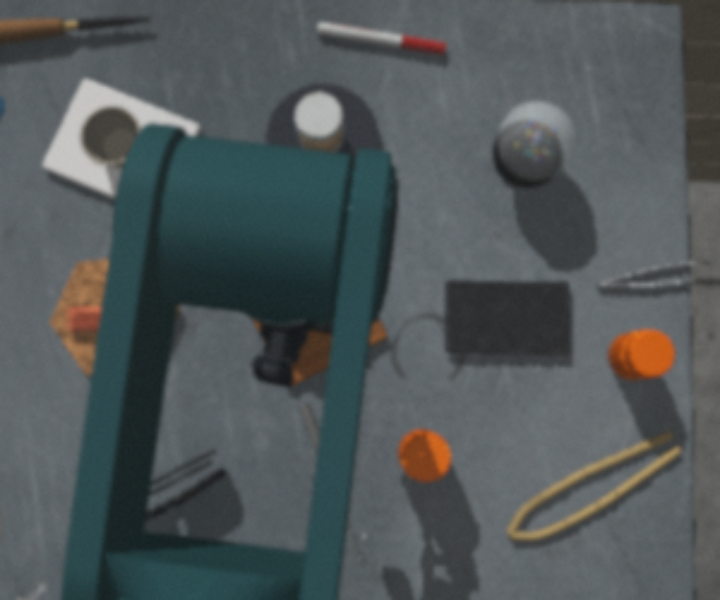

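The slab (508,322 in the crop) is empty and the crucible stands on the tile (110,135), at (0.634, 0.198). Fetching it.

Emit:
{"method": "drive_tool", "body": {"targets": [{"translation":[0.727,0.4,0.03],"rotation":[0,0,-0.06],"grip":1},{"translation":[0.727,0.4,0.03],"rotation":[0,0,-0.06],"grip":1},{"translation":[0.727,0.4,0.03],"rotation":[0,0,-0.06],"grip":1},{"translation":[0.727,0.4,0.03],"rotation":[0,0,-0.06],"grip":1},{"translation":[0.727,0.4,0.03],"rotation":[0,0,-0.06],"grip":1},{"translation":[0.727,0.4,0.03],"rotation":[0,0,-0.06],"grip":1},{"translation":[0.727,0.4,0.03],"rotation":[0,0,-0.06],"grip":1},{"translation":[0.727,0.4,0.2],"rotation":[0,0,-0.06],"grip":1},{"translation":[0.727,0.4,0.35],"rotation":[0,0,-0.06],"grip":1},{"translation":[0.727,0.4,0.455],"rotation":[0,0,-0.06],"grip":1},{"translation":[0.727,0.4,0.455],"rotation":[0,0,-0.06],"grip":1},{"translation":[0.727,0.4,0.455],"rotation":[0,0,-0.06],"grip":0.7},{"translation":[0.727,0.4,0.455],"rotation":[0,0,-0.06],"grip":0.4},{"translation":[0.727,0.4,0.455],"rotation":[0,0,-0.06],"grip":0.4},{"translation":[0.727,0.4,0.455],"rotation":[0,0,-0.06],"grip":0.4},{"translation":[0.727,0.4,0.455],"rotation":[0,0,-0.06],"grip":0.4}], "force": 30}}

```text
time_s: 14.1
eef_pos: [0.635, 0.1978, 0.0274]
orientation: [3.136, -0.0, 1.569]
ft_force: [-0.6, -1.6, 7.0]
opening: 0.0559
```

```bash
python3 - <<'E'
from h import *
s=imaging.snapshot('top')
print('slab',rect(measure(s,.007,.03,.474,-.185,.08)))
print('board',rect(measure(s,.007,.03,.474,.005,.085)),'disp',rect(measure(s,.03,.09,.475,.005,.06)))
plan((.634,.198,.15,90),(.52,-.05,.15,90),(.554,0.006,.15,90))
E
```

```text
slab (array([ 473.9, -184.9]), array([ 68.3, 120. ]), 0.9, 1535)
board (array([475.1,   5.2]), array([109.3, 109.6]), 28.0, 1881) disp (array([472.6,   6.4]), array([88.2, 30.1]), 79.8, 337)
t 14.15 p [0.635  0.1977 0.0274] rpy [ 3.1364e+00 -4.0000e-04  1.5686e+00] open 0.0565 F [-1.1 -1.3  5.6] q [ 0.22  0.45  1.34 -0.    1.35  0.22]
(0.634, 0.198, 0.15, 90) T [0.001, -0.001, -0.409] R [0.0017, -0.0001, -0.0007]
(0.52, -0.05, 0.15, 90) T [-0.826, -0.38, -0.411] R [0.0017, -0.0001, -0.0007]
(0.554, 0.006, 0.15, 90) T [-0.64, -0.267, -0.41] R [0.0017, -0.0001, -0.0007]
```

The dispenser measures (0.473, 0.006) against the board centre (0.475, 0.005), so it is placed. Carrying the crucible to the slab.

Emit:
{"method": "drive_tool", "body": {"targets": [{"translation":[0,0,-0.1],"rotation":[0,0,0],"grip":0.4},{"translation":[0,0,-0.25],"rotation":[0,0,0],"grip":0.4},{"translation":[0,0,-0.4],"rotation":[0,0,0],"grip":0.4},{"translation":[-0.1,-0.046,-0.4],"rotation":[0,0,0],"grip":0.4},{"translation":[-0.23,-0.106,-0.4],"rotation":[0,0,0],"grip":0.4},{"translation":[-0.37,-0.17,-0.4],"rotation":[0,0,0],"grip":0.4},{"translation":[-0.51,-0.235,-0.4],"rotation":[0,0,0],"grip":0.4},{"translation":[-0.65,-0.3,-0.4],"rotation":[0,0,0],"grip":0.4},{"translation":[-0.76,-0.35,-0.4],"rotation":[0,0,0],"grip":0.4},{"translation":[-0.826,-0.38,-0.4],"rotation":[0,0,0],"grip":0.4},{"translation":[-0.826,-0.38,-0.4],"rotation":[0,0,0],"grip":0.4},{"translation":[-0.826,-0.38,-0.4],"rotation":[0,0,0],"grip":0.4}]}}

```text
time_s: 15.65
eef_pos: [0.5191, -0.0494, 0.1442]
orientation: [3.14, -0.0, 1.569]
ft_force: [-0.1, -0.3, 0.1]
opening: 0.0556
```

```bash
python3 - <<'E'
from h import *
plan((.474,-.185,.15,90),(.474,-.185,.055,90),(.474,-.185,.029,90))
E
```

```text
t 15.65 p [ 0.5191 -0.0494  0.1442] rpy [ 3.1404e+00 -3.0000e-04  1.5688e+00] open 0.0556 F [-0.1 -0.3  0.1] q [-0.2   0.06  1.58  0.    1.51 -0.2 ]
(0.474, -0.185, 0.15, 90) T [-0.452, -0.149, -0.02] R [0.0004, -0.0001, -0.0006]
(0.474, -0.185, 0.055, 90) T [-0.452, -0.15, 0.297] R [0.0004, -0.0001, -0.0006]
(0.474, -0.185, 0.029, 90) T [-0.453, -0.15, 0.384] R [0.0004, -0.0001, -0.0006]
```

Emit:
{"method": "drive_tool", "body": {"targets": [{"translation":[-0.12,-0.04,0],"rotation":[0,0,0],"grip":0.4},{"translation":[-0.25,-0.083,0],"rotation":[0,0,0],"grip":0.4},{"translation":[-0.37,-0.123,0],"rotation":[0,0,0],"grip":0.4},{"translation":[-0.452,-0.15,0],"rotation":[0,0,0],"grip":0.4},{"translation":[-0.452,-0.15,0],"rotation":[0,0,0],"grip":0.4},{"translation":[-0.452,-0.15,0.15],"rotation":[0,0,0],"grip":0.4},{"translation":[-0.452,-0.15,0.3],"rotation":[0,0,0],"grip":0.4},{"translation":[-0.452,-0.15,0.36],"rotation":[0,0,0],"grip":0.4},{"translation":[-0.452,-0.15,0.383],"rotation":[0,0,0],"grip":0.4},{"translation":[-0.452,-0.15,0.383],"rotation":[0,0,0],"grip":0.4},{"translation":[-0.452,-0.15,0.383],"rotation":[0,0,0],"grip":0.75},{"translation":[-0.452,-0.15,0.383],"rotation":[0,0,0],"grip":1},{"translation":[-0.452,-0.15,0.383],"rotation":[0,0,0],"grip":1},{"translation":[-0.452,-0.15,0.383],"rotation":[0,0,0],"grip":1},{"translation":[-0.452,-0.15,0.3],"rotation":[0,0,0],"grip":1},{"translation":[-0.452,-0.15,0.15],"rotation":[0,0,0],"grip":1},{"translation":[-0.452,-0.15,-0.05],"rotation":[0,0,0],"grip":1},{"translation":[-0.452,-0.15,-0.05],"rotation":[0,0,0],"grip":1}]}}

```text
time_s: 17.9
eef_pos: [0.4767, -0.1871, 0.1655]
orientation: [3.13, 0.006, 1.569]
ft_force: [1.1, 0.3, -0.6]
opening: 0.0853
```

```bash
python3 - <<'E'
from h import *
plan((.464,.1,.16,90),(.464,.2,.16,90))
E
```

```text
t 17.9 p [ 0.4767 -0.1871  0.1655] rpy [3.1298 0.0062 1.5686] open 0.0853 F [ 1.1  0.3 -0.6] q [-0.48  0.02  1.58 -0.    1.54 -0.48]
(0.464, 0.1, 0.16, 90) T [0.957, -0.044, 0.012] R [0.0037, 0.002, -0.0007]
(0.464, 0.2, 0.16, 90) T [1.29, -0.045, 0.01] R [0.0037, 0.002, -0.0007]
```

Emit:
{"method": "drive_tool", "body": {"targets": [{"translation":[0.96,-0.04,0],"rotation":[0,0,0],"grip":0.8},{"translation":[0.96,-0.04,0],"rotation":[0,0,0],"grip":0.8},{"translation":[0.96,-0.04,0],"rotation":[0,0,0],"grip":0.8},{"translation":[0.96,-0.04,0],"rotation":[0,0,0],"grip":0.8},{"translation":[0.96,-0.04,0],"rotation":[0,0,0],"grip":0.8},{"translation":[0.96,-0.04,0],"rotation":[0,0,0],"grip":0.8},{"translation":[0.96,-0.04,0],"rotation":[0,0,0],"grip":0.8}]}}

```text
time_s: 18.77
eef_pos: [0.4617, 0.1022, 0.1579]
orientation: [-3.14, 0.001, 1.569]
ft_force: [0.8, -0.6, 0.4]
opening: 0.0683
```

```bash
python3 - <<'E'
from h import *
s=imaging.snapshot('top');cv2.imwrite('pics/a6.png',cv2.resize(s['pixels'][80:330,160:460],None,fx=2.4,fy=2.4))
P=measure(s,.045,.1,.474,-.185,.05); print(rect(P),cv2.minEnclosingCircle((P[:,:2]*1000).astype(np.float32)))
plan((.464,.2,.1,90),(.464,.2,.018,90))
E
```

```text
(array([ 474.3, -186.1]), array([55.5, 56.3]), 0.5, 209) ((473.85028076171875, -186.09083557128906), 29.193511962890625)
t 18.82 p [0.4619 0.1018 0.1581] rpy [-3.1406e+00  8.0000e-04  1.5676e+00] open 0.0685 F [-0.2 -0.4 -0.1] q [ 0.1  -0.06  1.66 -0.    1.54  0.1 ]
(0.464, 0.2, 0.1, 90) T [0.328, 0.006, 0.193] R [-0.0003, 0.0002, -0.001]
(0.464, 0.2, 0.018, 90) T [0.328, 0.007, 0.467] R [-0.0003, 0.0002, -0.001]
```

View pics/a6.png

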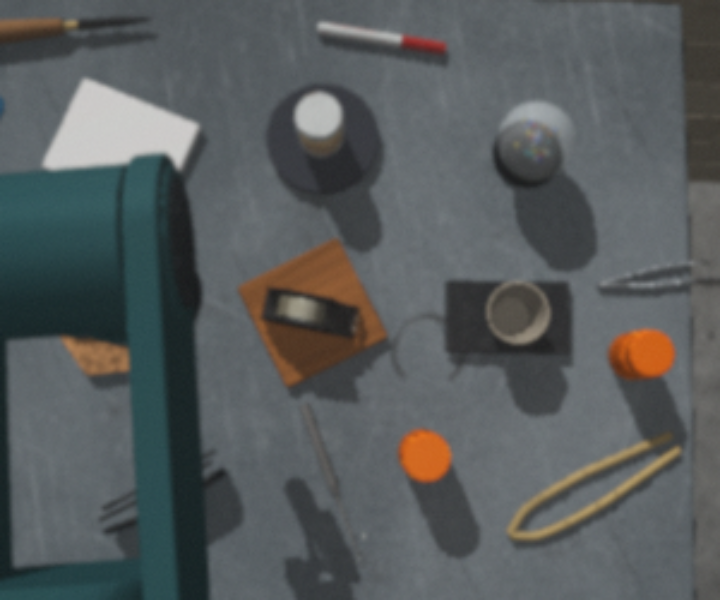

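The crucible sits centred on the slab (518,313), and the dispenser on the board (312,312). Now the lighter on the hexagon.

Emit:
{"method": "drive_tool", "body": {"targets": [{"translation":[0.15,0.003,0],"rotation":[0,0,0],"grip":0.8},{"translation":[0.328,0.006,0.1],"rotation":[0,0,0],"grip":0.8},{"translation":[0.328,0.006,0.2],"rotation":[0,0,0],"grip":0.8},{"translation":[0.328,0.006,0.3],"rotation":[0,0,0],"grip":0.8},{"translation":[0.328,0.006,0.42],"rotation":[0,0,0],"grip":0.8},{"translation":[0.328,0.006,0.472],"rotation":[0,0,0],"grip":0.8},{"translation":[0.328,0.006,0.472],"rotation":[0,0,0],"grip":0.6},{"translation":[0.328,0.006,0.472],"rotation":[0,0,0],"grip":0.15},{"translation":[0.328,0.006,0.472],"rotation":[0,0,0],"grip":0.15},{"translation":[0.328,0.006,0.472],"rotation":[0,0,0],"grip":0.15},{"translation":[0.328,0.006,0.472],"rotation":[0,0,0],"grip":0.15},{"translation":[0.328,0.006,0.472],"rotation":[0,0,0],"grip":0.15}], "force": 25}}

```text
time_s: 20.32
eef_pos: [0.4656, 0.2013, 0.019]
orientation: [3.138, -0.001, 1.569]
ft_force: [0.6, -1.1, 6.8]
opening: 0.0222
```

```bash
python3 - <<'E'
from h import *
s=imaging.snapshot('side');cv2.imwrite('pics/a7.png',cv2.resize(s['pixels'][100:290,200:480],None,fx=2.6,fy=2.6))
plan((.464,.2,.1,90),(.636,.198,.1,90),(.636,.198,.018,90))
E
```

```text
t 20.38 p [0.4656 0.2013 0.019 ] rpy [ 3.1376e+00 -5.0000e-04  1.5689e+00] open 0.022 F [ 0.4 -1.4  5.7] q [ 0.3   0.14  1.76 -0.    1.24  0.3 ]
(0.464, 0.2, 0.1, 90) T [-0.004, -0.004, -0.27] R [0.0013, -0.0002, -0.0006]
(0.636, 0.198, 0.1, 90) T [-0.01, 0.569, -0.268] R [0.0013, -0.0002, -0.0006]
(0.636, 0.198, 0.018, 90) T [-0.01, 0.568, 0.006] R [0.0013, -0.0002, -0.0006]
```

View pics/a7.png

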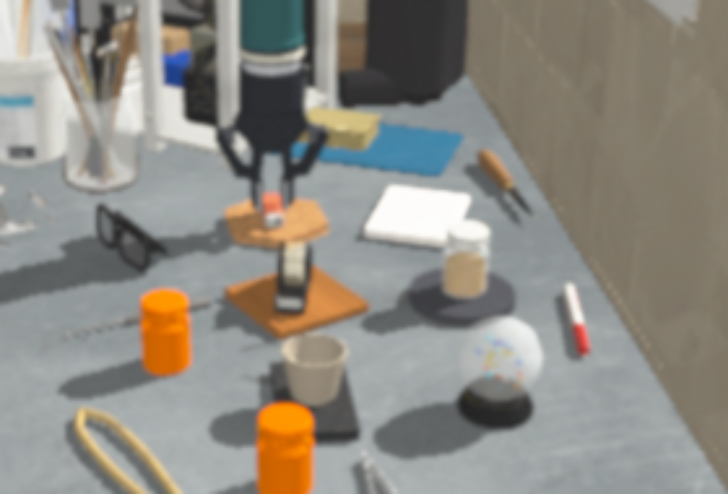

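The lighter is between the fingers at crop (272,208), opening 22 mm. Parking it on the tile.

Emit:
{"method": "drive_tool", "body": {"targets": [{"translation":[0,0,-0.1],"rotation":[0,0,0],"grip":0.15},{"translation":[0,0,-0.25],"rotation":[0,0,0],"grip":0.15},{"translation":[0,0.12,-0.27],"rotation":[0,0,0],"grip":0.15},{"translation":[0,0.27,-0.27],"rotation":[0,0,0],"grip":0.15},{"translation":[0,0.42,-0.27],"rotation":[0,0,0],"grip":0.15},{"translation":[-0.01,0.53,-0.27],"rotation":[0,0,0],"grip":0.15},{"translation":[-0.01,0.57,-0.27],"rotation":[0,0,0],"grip":0.15},{"translation":[-0.01,0.57,-0.27],"rotation":[0,0,0],"grip":0.15},{"translation":[-0.01,0.57,-0.17],"rotation":[0,0,0],"grip":0.15},{"translation":[-0.01,0.57,-0.06],"rotation":[0,0,0],"grip":0.15},{"translation":[-0.01,0.57,-0.004],"rotation":[0,0,0],"grip":0.15},{"translation":[-0.01,0.57,-0.002],"rotation":[0,0,0],"grip":0.15},{"translation":[-0.01,0.57,-0.002],"rotation":[0,0,0],"grip":0.15},{"translation":[-0.01,0.57,-0.002],"rotation":[0,0,0],"grip":0.8},{"translation":[-0.01,0.57,-0.002],"rotation":[0,0,0],"grip":0.8},{"translation":[-0.01,0.57,-0.002],"rotation":[0,0,0],"grip":0.8},{"translation":[-0.01,0.57,-0.1],"rotation":[0,0,0],"grip":0.8},{"translation":[-0.01,0.57,-0.3],"rotation":[0,0,0],"grip":1},{"translation":[-0.01,0.57,-0.48],"rotation":[0,0,0],"grip":1},{"translation":[-0.01,0.57,-0.48],"rotation":[0,0,0],"grip":1}]}}

```text
time_s: 22.88
eef_pos: [0.6384, 0.1984, 0.1692]
orientation: [3.128, -0.003, 1.569]
ft_force: [-0.1, 0.5, 0.4]
opening: 0.0852
```

```bash
python3 - <<'E'
from h import *
s=imaging.snapshot('side');cv2.imwrite('pics/a8.png',cv2.resize(s['pixels'][100:290,200:480],None,fx=2.6,fy=2.6))
plan((.65,.001,.16,90),(.65,.001,.045,90))
E
```

```text
t 22.93 p [0.6368 0.198  0.1652] rpy [ 3.1342e+00 -1.6000e-03  1.5686e+00] open 0.0854 F [ 0.6  0.1 -0.3] q [ 0.22  0.36  1.17 -0.    1.6   0.22]
(0.65, 0.001, 0.16, 90) T [-0.657, 0.045, 0.017] R [0.0024, -0.0005, -0.0007]
(0.65, 0.001, 0.045, 90) T [-0.657, 0.043, 0.4] R [0.0024, -0.0005, -0.0007]
```

View pics/a8.png

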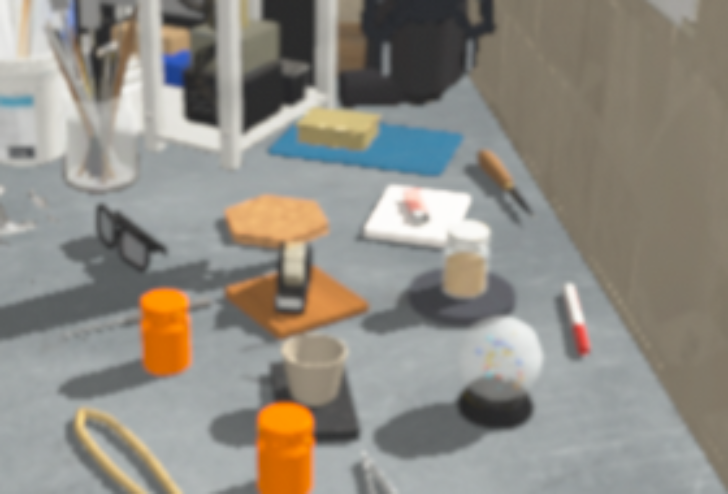

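The lighter lies flat on the tile (415,205) and the hexagon is empty. Now the white-lidded jar on the disc (467,260).

Emit:
{"method": "drive_tool", "body": {"targets": [{"translation":[-0.657,0.044,0.01],"rotation":[0,0,0],"grip":1},{"translation":[-0.657,0.044,0.01],"rotation":[0,0,0],"grip":1},{"translation":[-0.657,0.044,0.01],"rotation":[0,0,0],"grip":1},{"translation":[-0.657,0.044,0.01],"rotation":[0,0,0],"grip":1},{"translation":[-0.657,0.044,0.01],"rotation":[0,0,0],"grip":1},{"translation":[-0.657,0.044,0.01],"rotation":[0,0,0],"grip":1},{"translation":[-0.657,0.044,0.15],"rotation":[0,0,0],"grip":1},{"translation":[-0.657,0.044,0.3],"rotation":[0,0,0],"grip":1},{"translation":[-0.657,0.044,0.41],"rotation":[0,0,0],"grip":1},{"translation":[-0.657,0.044,0.41],"rotation":[0,0,0],"grip":0.9},{"translation":[-0.657,0.044,0.41],"rotation":[0,0,0],"grip":0.7},{"translation":[-0.657,0.044,0.41],"rotation":[0,0,0],"grip":0.55},{"translation":[-0.657,0.044,0.41],"rotation":[0,0,0],"grip":0.3},{"translation":[-0.657,0.044,0.41],"rotation":[0,0,0],"grip":0.3},{"translation":[-0.657,0.044,0.41],"rotation":[0,0,0],"grip":0.3},{"translation":[-0.657,0.044,0.41],"rotation":[0,0,0],"grip":0.3}], "force": 30}}

```text
time_s: 24.92
eef_pos: [0.6497, 0.0009, 0.0411]
orientation: [3.136, -0.001, 1.569]
ft_force: [1.5, 1.7, 5.8]
opening: 0.0514
```

```bash
python3 - <<'E'
from h import *
s=imaging.snapshot('side');cv2.imwrite('pics/a9.png',cv2.resize(s['pixels'][100:290,200:480],None,fx=2.6,fy=2.6))
s=imaging.snapshot('top');print('hex',rect(measure(s,.007,.03,.469,.196,.08)))
plan((.65,.001,.13,90),(.469,.196,.13,90),(.469,.196,.038,90))
E
```

```text
hex (array([472. , 206.8]), array([ 91.5, 126.9]), 71.9, 1671)
t 25.02 p [0.6497 0.0009 0.0411] rpy [ 3.1361e+00 -6.0000e-04  1.5687e+00] open 0.0519 F [0.5 1.7 6.1] q [-0.09  0.4   1.37  0.    1.36 -0.08]
(0.65, 0.001, 0.13, 90) T [0.0, 0.003, -0.296] R [0.0017, -0.0002, -0.0007]
(0.469, 0.196, 0.13, 90) T [0.649, -0.602, -0.299] R [0.0017, -0.0002, -0.0007]
(0.469, 0.196, 0.038, 90) T [0.649, -0.604, 0.007] R [0.0017, -0.0002, -0.0007]
```

View pics/a9.png

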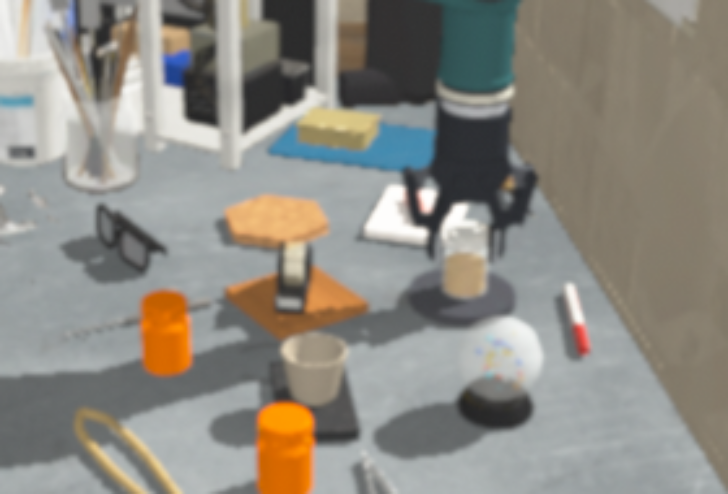

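The jar is between the fingers, but the opening is 52 mm instead of 42: the block is turned about 18° to the jaws. I will open, turn the gripper, and close again, and the opening will tell if the direction is right.

Emit:
{"method": "drive_tool", "body": {"targets": [{"translation":[0,0,0],"rotation":[0,0,0],"grip":1},{"translation":[0,0,0],"rotation":[0,0,0],"grip":1},{"translation":[0,0,0],"rotation":[0,0,0],"grip":1},{"translation":[0,0,0],"rotation":[0,0,0.05],"grip":1},{"translation":[0,0,0],"rotation":[0,0,0.1],"grip":1},{"translation":[0,0,0],"rotation":[0,0,0.1],"grip":0.7},{"translation":[0,0,0],"rotation":[0,0,0.1],"grip":0.55},{"translation":[0,0,0],"rotation":[0,0,0.1],"grip":0.3},{"translation":[0,0,0],"rotation":[0,0,0.1],"grip":0.3},{"translation":[0,0,0],"rotation":[0,0,0.1],"grip":0.3},{"translation":[0,0,0],"rotation":[0,0,0.1],"grip":0.3}]}}

```text
time_s: 26.4
eef_pos: [0.6483, 0.0003, 0.0386]
orientation: [3.14, -0.0, 1.255]
ft_force: [1.6, -0.2, 3.9]
opening: 0.0575
```

Emit:
{"method": "drive_tool", "body": {"targets": [{"translation":[0,0,0],"rotation":[0,0,0],"grip":1},{"translation":[0,0,0],"rotation":[0,0,0],"grip":1},{"translation":[0,0,0],"rotation":[0,0,0],"grip":1},{"translation":[0,0,0],"rotation":[0,0,-0.05],"grip":1},{"translation":[0,0,0],"rotation":[0,0,-0.1],"grip":1},{"translation":[0,0,0],"rotation":[0,0,-0.15],"grip":1},{"translation":[0,0,0],"rotation":[0,0,-0.195],"grip":1},{"translation":[0,0,0],"rotation":[0,0,-0.195],"grip":0.7},{"translation":[0,0,0],"rotation":[0,0,-0.195],"grip":0.55},{"translation":[0,0,0],"rotation":[0,0,-0.195],"grip":0.3},{"translation":[0,0,0],"rotation":[0,0,-0.195],"grip":0.3},{"translation":[0,0,0],"rotation":[0,0,-0.195],"grip":0.3},{"translation":[0,0,0],"rotation":[0,0,-0.195],"grip":0.3}]}}

```text
time_s: 28.02
eef_pos: [0.6479, 0.0005, 0.0381]
orientation: [3.142, 0.0, 1.867]
ft_force: [0.4, 0.9, 0.1]
opening: 0.0419
```

```bash
python3 - <<'E'
from h import *
s=imaging.snapshot('side');cv2.imwrite('pics/a10.png',cv2.resize(s['pixels'][100:290,200:480],None,fx=2.6,fy=2.6))
plan((.65,.001,.13,107),(.469,.196,.13,107),(.469,.196,.038,107))
E
```

```text
t 28.07 p [6.479e-01 5.000e-04 3.810e-02] rpy [3.1415e+00 1.0000e-04 1.8669e+00] open 0.0425 F [-0.3 -0.3 -0.2] q [-0.09  0.41  1.37 -0.    1.36 -0.38]
(0.65, 0.001, 0.13, 107) T [-0.001, 0.007, -0.306] R [0.0, 0.0, -0.0002]
(0.469, 0.196, 0.13, 107) T [0.797, -0.38, -0.306] R [0.0, 0.0, -0.0002]
(0.469, 0.196, 0.038, 107) T [0.797, -0.38, 0.0] R [0.0, 0.0, -0.0002]
```

View pics/a10.png

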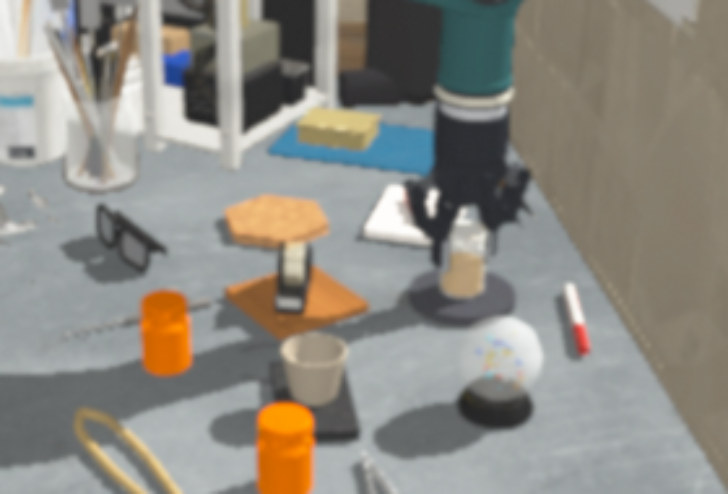

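The opening is 42 mm, so the jar is gripped flush and upright at crop (465,265). Carrying it to the hexagon.

Emit:
{"method": "drive_tool", "body": {"targets": [{"translation":[0,0,-0.1],"rotation":[0,0,0],"grip":0.3},{"translation":[0,0,-0.25],"rotation":[0,0,0],"grip":0.3},{"translation":[0.06,-0.03,-0.3],"rotation":[0,0,0],"grip":0.3},{"translation":[0.19,-0.09,-0.3],"rotation":[0,0,0],"grip":0.3},{"translation":[0.33,-0.157,-0.3],"rotation":[0,0,0],"grip":0.3},{"translation":[0.47,-0.224,-0.3],"rotation":[0,0,0],"grip":0.3},{"translation":[0.61,-0.29,-0.3],"rotation":[0,0,0],"grip":0.3},{"translation":[0.73,-0.348,-0.3],"rotation":[0,0,0],"grip":0.3},{"translation":[0.797,-0.38,-0.3],"rotation":[0,0,0],"grip":0.3},{"translation":[0.797,-0.38,-0.3],"rotation":[0,0,0],"grip":0.3},{"translation":[0.797,-0.38,-0.3],"rotation":[0,0,0],"grip":0.3},{"translation":[0.797,-0.38,-0.2],"rotation":[0,0,0],"grip":0.3},{"translation":[0.797,-0.38,-0.08],"rotation":[0,0,0],"grip":0.3},{"translation":[0.797,-0.38,-0.06],"rotation":[0,0,0],"grip":0.3},{"translation":[0.797,-0.38,-0.06],"rotation":[0,0,0],"grip":0.3}]}}

```text
time_s: 29.95
eef_pos: [0.4696, 0.1954, 0.0563]
orientation: [-3.141, 0.0, 1.866]
ft_force: [-0.6, 0.4, -0.6]
opening: 0.0424
```

```bash
python3 - <<'E'
from h import *
s=imaging.snapshot('side');cv2.imwrite('pics/a11.png',cv2.resize(s['pixels'][100:290,200:480],None,fx=2.6,fy=2.6))
plan((.469,.196,.038,107))
E
```

```text
t 30.0 p [0.4702 0.1958 0.0573] rpy [3.1396e+00 2.0000e-04 1.8662e+00] open 0.0421 F [ 0.2 -0.8 -1.5] q [ 0.28  0.1   1.71 -0.    1.33 -0.01]
(0.469, 0.196, 0.038, 107) T [0.002, -0.004, 0.064] R [0.0006, 0.0001, -0.0004]
```

View pics/a11.png

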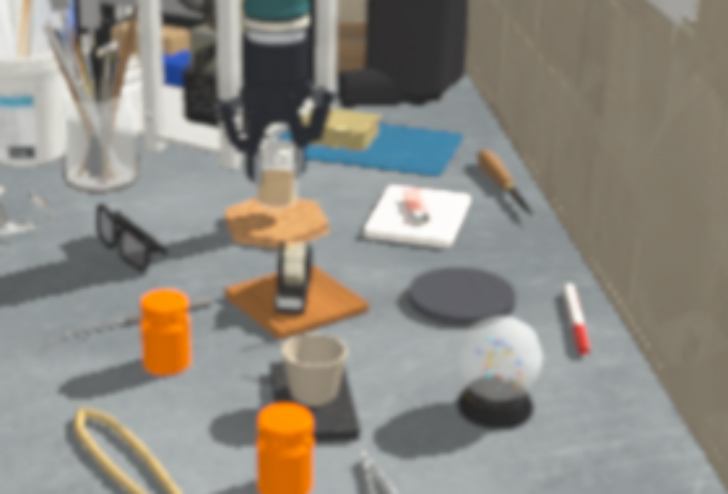

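The jar is upright over the hexagon at crop (278,170). Setting it down.

Emit:
{"method": "drive_tool", "body": {"targets": [{"translation":[0,0,0.03],"rotation":[0,0,0],"grip":0.3},{"translation":[0,0,0.055],"rotation":[0,0,0],"grip":0.3},{"translation":[0,0,0.061],"rotation":[0,0,0],"grip":0.3},{"translation":[0,0,0.061],"rotation":[0,0,0],"grip":0.3},{"translation":[0,0,0.061],"rotation":[0,0,0],"grip":0.6},{"translation":[0,0,0.061],"rotation":[0,0,0],"grip":1},{"translation":[0,0,0.061],"rotation":[0,0,0],"grip":1},{"translation":[0,0,0.061],"rotation":[0,0,0],"grip":1},{"translation":[0,0,0],"rotation":[0,0,0],"grip":1},{"translation":[0,0,-0.15],"rotation":[0,0,0],"grip":1},{"translation":[0,0,-0.35],"rotation":[0,0,0],"grip":1},{"translation":[0,0,-0.35],"rotation":[0,0,0],"grip":1}]}}

```text
time_s: 31.5
eef_pos: [0.4725, 0.197, 0.1678]
orientation: [3.128, 0.0, 1.867]
ft_force: [-0.6, -0.0, -0.2]
opening: 0.0855
```

```bash
python3 - <<'E'
from h import *
s=imaging.snapshot('top')
print('light',rect(measure(s,.0205,.035,.636,.198,.06)),'disc',rect(measure(s,.007,.03,.649,0,.07)))
plan((.636,.198,.16,90))
E
```

```text
light (array([632.5, 196.8]), array([79. , 24.4]), 89.1, 301) disc (array([6.487e+02, 2.000e-01]), array([111.1, 110.8]), 19.4, 1708)
t 31.55 p [0.4708 0.1965 0.1644] rpy [3.1346e+00 2.0000e-04 1.8670e+00] open 0.0854 F [ 0.3  0.4 -0.6] q [ 0.28  0.02  1.58 -0.    1.54 -0.01]
(0.636, 0.198, 0.16, 90) T [-0.156, 0.528, 0.018] R [0.0022, -0.0003, 0.0943]
```

Emit:
{"method": "drive_tool", "body": {"targets": [{"translation":[-0.155,0.525,0],"rotation":[0,0,0.094],"grip":0.8},{"translation":[-0.155,0.525,0],"rotation":[0,0,0.094],"grip":0.8},{"translation":[-0.155,0.525,0],"rotation":[0,0,0.094],"grip":0.8},{"translation":[-0.155,0.525,0],"rotation":[0,0,0.094],"grip":0.8},{"translation":[-0.155,0.525,0.1],"rotation":[0,0,0.094],"grip":0.8},{"translation":[-0.155,0.525,0.2],"rotation":[0,0,0.094],"grip":0.8},{"translation":[-0.155,0.525,0.2],"rotation":[0,0,0.094],"grip":0.8}]}}

```text
time_s: 32.42
eef_pos: [0.6293, 0.197, 0.0963]
orientation: [-3.132, 0.002, 1.572]
ft_force: [0.4, 0.1, -1.0]
opening: 0.0684
```

```bash
python3 - <<'E'
from h import *
plan((.635,.197,.0165,90))
E
```

```text
t 32.42 p [0.6293 0.197  0.0963] rpy [-3.1318e+00  2.1000e-03  1.5722e+00] open 0.0684 F [ 0.4  0.1 -1. ] q [0.22 0.39 1.27 0.   1.49 0.22]
(0.635, 0.197, 0.0165, 90) T [0.001, 0.021, 0.266] R [-0.0031, 0.0007, 0.0004]
```

Emit:
{"method": "drive_tool", "body": {"targets": [{"translation":[0,0,0],"rotation":[0,0,0],"grip":0.8},{"translation":[0,0,0],"rotation":[0,0,0],"grip":0.8}]}}

```text
time_s: 32.67
eef_pos: [0.634, 0.1977, 0.1033]
orientation: [3.138, -0.001, 1.572]
ft_force: [-0.1, -0.8, 0.6]
opening: 0.0684
```

```bash
python3 - <<'E'
from h import *
plan((.635,.197,.0165,90))
E
```

```text
t 32.67 p [0.634  0.1977 0.1033] rpy [ 3.1382e+00 -7.0000e-04  1.5719e+00] open 0.0684 F [-0.1 -0.8  0.6] q [ 0.22  0.39  1.26 -0.    1.49  0.22]
(0.635, 0.197, 0.0165, 90) T [-0.003, 0.002, 0.289] R [0.0011, -0.0002, 0.0004]
```

Emit:
{"method": "drive_tool", "body": {"targets": [{"translation":[0,0,0.12],"rotation":[0,0,0],"grip":0.8},{"translation":[0,0,0.23],"rotation":[0,0,0],"grip":0.8},{"translation":[0,0,0.285],"rotation":[0,0,0],"grip":0.8},{"translation":[0,0,0.285],"rotation":[0,0,0],"grip":0.6},{"translation":[0,0,0.285],"rotation":[0,0,0],"grip":0.15},{"translation":[0,0,0.285],"rotation":[0,0,0],"grip":0.15},{"translation":[0,0,0.285],"rotation":[0,0,0],"grip":0.15},{"translation":[0,0,0.285],"rotation":[0,0,0],"grip":0.15},{"translation":[0,0,0.285],"rotation":[0,0,0],"grip":0.15}], "force": 25}}

```text
time_s: 33.8
eef_pos: [0.6347, 0.1978, 0.018]
orientation: [3.137, -0.001, 1.572]
ft_force: [-0.4, -0.7, 7.2]
opening: 0.0224
```

```bash
python3 - <<'E'
from h import *
plan((.635,.197,.1,90),(.649,0,.1,90),(.649,0,.0175,90))
E
```

```text
t 33.8 p [0.6347 0.1978 0.018 ] rpy [ 3.1373e+00 -9.0000e-04  1.5718e+00] open 0.0224 F [-0.4 -0.7  7.2] q [ 0.22  0.46  1.35 -0.    1.33  0.22]
(0.635, 0.197, 0.1, 90) T [-0.002, 0.002, -0.273] R [0.0014, -0.0003, 0.0003]
(0.649, 0, 0.1, 90) T [-0.659, 0.048, -0.274] R [0.0014, -0.0003, 0.0003]
(0.649, 0, 0.0175, 90) T [-0.659, 0.047, 0.001] R [0.0014, -0.0003, 0.0003]
```

Emit:
{"method": "drive_tool", "body": {"targets": [{"translation":[0,0,-0.1],"rotation":[0,0,0],"grip":0.15},{"translation":[0,0,-0.25],"rotation":[0,0,0],"grip":0.15},{"translation":[-0.12,0.01,-0.27],"rotation":[0,0,0],"grip":0.15},{"translation":[-0.26,0.02,-0.27],"rotation":[0,0,0],"grip":0.15},{"translation":[-0.42,0.03,-0.27],"rotation":[0,0,0],"grip":0.15},{"translation":[-0.57,0.04,-0.27],"rotation":[0,0,0],"grip":0.15},{"translation":[-0.659,0.047,-0.27],"rotation":[0,0,0],"grip":0.15},{"translation":[-0.659,0.047,-0.27],"rotation":[0,0,0],"grip":0.15},{"translation":[-0.659,0.047,-0.27],"rotation":[0,0,0],"grip":0.15},{"translation":[-0.659,0.047,-0.15],"rotation":[0,0,0],"grip":0.15},{"translation":[-0.659,0.047,-0.06],"rotation":[0,0,0],"grip":0.15},{"translation":[-0.659,0.047,-0.005],"rotation":[0,0,0],"grip":0.15},{"translation":[-0.659,0.047,-0.003],"rotation":[0,0,0],"grip":0.15},{"translation":[-0.659,0.047,-0.003],"rotation":[0,0,0],"grip":0.15},{"translation":[-0.659,0.047,-0.003],"rotation":[0,0,0],"grip":0.8},{"translation":[-0.659,0.047,-0.003],"rotation":[0,0,0],"grip":0.8},{"translation":[-0.659,0.047,-0.003],"rotation":[0,0,0],"grip":0.8},{"translation":[-0.659,0.047,-0.1],"rotation":[0,0,0],"grip":0.8},{"translation":[-0.659,0.047,-0.3],"rotation":[0,0,0],"grip":0.8},{"translation":[-0.659,0.047,-0.5],"rotation":[0,0,0],"grip":0.8}]}}

```text
time_s: 36.3
eef_pos: [0.647, -0.0003, 0.1665]
orientation: [-3.14, -0.0, 1.572]
ft_force: [1.0, 0.1, -0.3]
opening: 0.068
```

```bash
python3 - <<'E'
from h import *
plan((.38,-.02,.22,90))
E
```

```text
t 36.3 p [ 6.470e-01 -3.000e-04  1.665e-01] rpy [-3.1402e+00 -1.0000e-04  1.5716e+00] open 0.068 F [ 1.   0.1 -0.3] q [-0.09  0.32  1.22 -0.    1.6  -0.09]
(0.38, -0.02, 0.22, 90) T [-0.065, -0.89, -0.177] R [-0.0004, -0.0, 0.0003]
```

Emit:
{"method": "drive_tool", "body": {"targets": [{"translation":[0,0,-0.2],"rotation":[0,0,0],"grip":0.8},{"translation":[0,-0.2,-0.2],"rotation":[0,0,0],"grip":0.8},{"translation":[-0.3,-0.9,-0.2],"rotation":[0,0,0],"grip":0.8},{"translation":[-0.3,-0.9,-0.2],"rotation":[0,0,0],"grip":0.8},{"translation":[-0.3,-0.9,-0.2],"rotation":[0,0,0],"grip":0.8},{"translation":[-0.3,-0.9,-0.2],"rotation":[0,0,0],"grip":0.8},{"translation":[-0.9,-0.98,-0.2],"rotation":[0,0,0],"grip":0.8},{"translation":[-0.9,-0.98,-0.2],"rotation":[0,0,0],"grip":0.8},{"translation":[-0.9,-0.98,-0.2],"rotation":[0,0,0],"grip":0.8},{"translation":[-0.9,-0.98,-0.2],"rotation":[0,0,0],"grip":0.8},{"translation":[-0.9,-0.98,-0.2],"rotation":[0,0,0],"grip":0.8},{"translation":[-0.9,-0.98,-0.2],"rotation":[0,0,0],"grip":0.8}]}}

```text
time_s: 37.8
eef_pos: [0.3541, -0.2694, 0.2258]
orientation: [3.141, -0.0, 1.574]
ft_force: [1.0, -0.3, -0.2]
opening: 0.0685
```

```bash
python3 - <<'E'
from h import *
s=imaging.snapshot('top');cv2.imwrite('pics/f1.png',cv2.resize(s['pixels'][80:330,160:460],None,fx=2.4,fy=2.4))
s2=imaging.snapshot('side');cv2.imwrite('pics/f2.png',cv2.resize(s2['pixels'][100:300,200:480],None,fx=2.6,fy=2.6))
for n,a in dict(hexa=(.007,.05,.469,.196,.075),light=(.0205,.035,.649,0,.055),cruc=(.045,.1,.474,-.186,.05),jar=(.076,.1,.469,.196,.05),disp=(.03,.1,.474,.005,.07),globe=(.03,.11,.636,-.204,.06)).items():
    P=measure(s,*a); print(n,rect(P),'z',np.percentile(P[:,2],[50,95]).round(4))
plan()
E
```

```text
hexa (array([469.3, 195.5]), array([110.9, 125.6]), 7.6, 1561) z [0.0131 0.0169]
light (array([6.461e+02, 1.000e-01]), array([77.6, 24.7]), 88.8, 301) z [0.0244 0.0272]
cruc (array([ 474.3, -185.9]), array([55.5, 56.2]), 0.9, 210) z [0.0583 0.0624]
jar (array([468.3, 195.1]), array([41.3, 43.4]), 2.7, 330) z [0.0839 0.0866]
disp (array([472.6,   6.4]), array([88.4, 30. ]), 79.9, 337) z [0.0602 0.0669]
globe (array([ 636. , -204.3]), array([73.8, 70.4]), 54.0, 849) z [0.0811 0.0904]
t 37.9 p [ 0.3542 -0.2694  0.2259] rpy [3.1411e+00 4.0000e-04 1.5739e+00] open 0.0683 F [-0.  -0.7 -0. ] q [-0.78 -0.15  1.61  0.    1.68 -0.78]
```

View pics/f1.png

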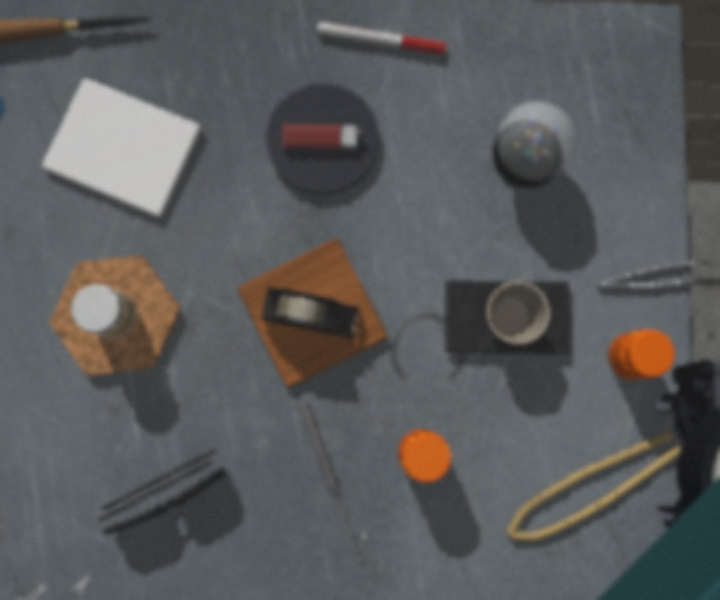

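View pics/f2.png

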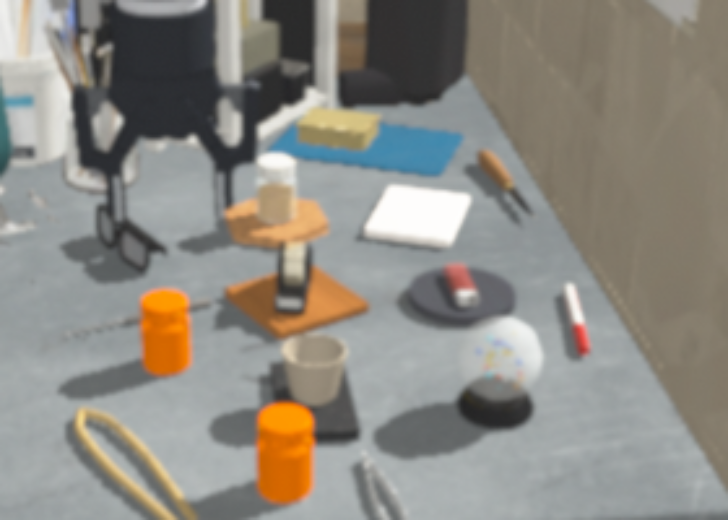

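All four objects are centred on their places: jar on the hexagon (97,308), dispenser on the board (312,312), crucible on the slab (518,313) and lighter on the disc (320,136). The globe has not moved. Handing in.

```bash
python3 -c "
from h import *
print(ctrl.job_done())"
```

```text
the job is handed in; nothing more can be done
None
```

I swapped all four things to their own places and handed the job in at about 38 s of the 128 s. The order was crucible to tile, dispenser to board, crucible to slab, lighter to tile, jar to hexagon, lighter to disc.

My last top-camera fits gave these horizontal offsets from the place centres (limit 15 mm):

| Thing | Place | Offset |
|---|---|---|
| Crucible | graphite slab | about 1 mm |
| Jar | cork hexagon | about 1 mm |
| Dispenser | wooden board | about 3 mm |
| Lighter | steel disc | about 3 mm |

- **Standing:** The measured top heights fit each thing resting on its place. In the pictures all four stand upright, or lie flat for the lighter. I did not measure tilt as an angle.
- **Globe:** It measures within 1 mm of where it started.
- **Gripper:** It is open and clear of everything.
- **Jar grip:** The first two tries met the jar's block at an angle, with the opening at 52 and 58 mm instead of 42. I turned the gripper to about 107° yaw, and it then closed flush at 42 mm.
- **Unexplained reading:** Most grips showed an upward wrist force of 6 to 8 N, far below the limits. I did not find its cause.

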